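Clamp a cleat onto a drawer front

TASK

Lay the wooden cleat flat on the back of the drawer front, squarely on its pencilled outline under the foot of the screw clamp, and let go of it. Then wind the crank clockwise until the spring foot meets the cleat, snug it up by about half a turn more without overtightening, and let go. Leave the mug, the glue bottle and the tin where they are.

Things in the scene. Friction and masses are not known exactly. Their poses are not given: they have to be found in the camera images.
- clamp: Fixed grey C-shaped bench screw clamp holding a white drawer front. Origin on the counter exactly under the screw's upright axis; z up; x points into the throat, towards the column (to the robot's left; near face at x = 110 mm). The throat is open to -x and to both sides.
- place (a point): Centre of the pencilled outline (147 x 52 mm, long side along x of the clamp) on the flat back of the drawer front, under the screw, 33 mm above the counter. Axes as the clamp's. The drawer front is 18 mm thick and reaches from x = -100 to +100 mm and y = -80 to +80 mm of this point.
- boss (a point): On the screw's axis, underside of the clamp's upper arm: 130 mm above the counter. The arm (36 mm wide, from here to the column) and a round boss of 27 mm radius about the axis fill 130 to 169 mm. A hand bringing the cleat in under the foot must lean back, 30 to 45 degrees, towards -x of the clamp to clear boss and crank.
- foot: Round rubber-faced spring foot on the screw's lower end, 44 mm across, not turning. Origin: centre of its underside, 83 mm above the counter at crank 0, 12 mm lower per clockwise turn. On a cleat in place it stops at 57 mm and its spring is squeezed, 8 N per mm of screw travel: half a turn past first touch is about 48 N, snug. 20 to 80 N will do; above 100 N the wood is marked.
- cleat_mid (a point): Centre (half-way up) of the loose wooden cleat, a plain bar 140 x 44 x 24 mm, about 0.11 kg, lying flat on the counter at the start. x along its 140 mm, y along its 44 mm, z up. Both ends are alike.
- grip_mid (a point): Centre (half-way up) of the crank's upright round wooden grip, 23 mm across, 50 mm high, spinning freely on its pin; its own axes mean nothing. It stands on the crank's flat bar, 45 mm from the screw's axis; the bar's upper face is 26 mm below this point and nothing else stands higher. It circles the axis with the crank and sinks 12 mm per clockwise turn.
- crank (a joint): Crank angle in rad, -0.2 to 25, growing clockwise seen from above (lowers the foot, 12 mm a turn). At 0 the grip is on the clamp's -x side. The foot meets a cleat in place at about 13.6. The screw stays where it is left. Running free it takes about 4.5 N at the grip, along the circle, and about 2 N more at 48 N of clamping.
- mug: White mug, 82 mm across, 95 mm high, with a handle; a bystander, to be left alone (not moved 30 mm). Origin: centre of its underside.
- glue: White glue bottle, 60 mm across, 170 mm high; a bystander, to be left alone (not moved 30 mm). Origin: centre of its underside.
- tin: Bare metal tin, 90 mm across, 70 mm high; a bystander, to be left alone (not moved 30 mm). Origin: centre of its underside.
There are look-alikes about, which are no part of the job. Of the things like the part that bears cleat_mid, leave any that is yellow; of the rest the larger one is meant.

How it is judged:
By the outcome, as a careful person would: the job done as asked, in the order asked, and still so for the second after the job is handed in, with the robot touching nothing.
It also fails if it takes over 72 s, if anything falls off the work surface, if the arm or the gripper's body presses on something with over 40 N, if the wrist force passes 120 N, or if a joint passes its speed limit or range.

ROBOT

A 6-joint arm with a two-finger parallel gripper is mounted at the origin on the work surface. World frame = base frame: x ahead of the robot, y to its left, z up, the work surface at z = 0. Lengths are in mm, angles in rad, forces in N, time in s.
With the tool pointing down it reaches from about 350 to 775 mm from the base axis. Payload 7.3 kg.
Tool frame: the origin (TCP) lies midway between the tips of the shut fingers; the grasp point (between the pads) lies 19 mm behind it; z points along the fingers, y is the line along which they close (so a half turn about z gives the same grasp; the last joint's range is limited). The gripper opens to 92 mm and grips with 3 to 60 N. Pads are 19 mm wide; open, the fingers measure 130 mm over their backs; the gripper's body (75 mm by 190 mm) begins 47 mm behind the grasp point.
Start: joints at [1.162, 0.342, 1.524, -0, 1.275, -0.146], TCP at [136.372, 506.999, 226.741] pointing down, gripper open.
Joint ranges: [-2.53, 2.53], [-0.77, 2.02], [0.04, 2.7], [-1, 4.14], [0.28, 2.66], [-3.11, 3.11]. Speed limits (rad/s): [2.57, 2.57, 3.14, 3.14, 3.14, 3.14].

INTERFACE

Orientations are given as [roll, pitch, yaw] about the fixed x, y, z axes, in that order (R = Rz(yaw) Ry(pitch) Rx(roll)).
In Python, from plant import bot gives the robot as it stands.
- The arm moves only by the tool jog_arm, never from a script. Its arguments are lists of equal length, an entry for each row: "dp": the shift along the tool's x, y, z in m, a list of three; "twist": the turn about the tool's z in degrees. A call has 1 to 10 rows; each row shifts and turns the commanded pose from where the row before left it, along the tool's axes as they then stand; what a row does not reach is not made up. A row lasts 1/8 s, in which the tool goes at most 62.5 mm and 10.7 degrees, less where a joint would pass 70% of its speed; a pose out of reach is approached as far as the arm can. A call is refused whole if a number of a shift passes 0.0625 or a number of a turn 10.7, either way. A call with a gripper value outside its range is refused whole. "jaw" is the finger opening in m, from 0 to 0.0918, set as the call begins (left out, the last holds). The fingers move at their own pace and stop on an object; the grip force is fixed at half the most. Time passes only in rows, so rows that do not move let the fingers close. It gives the time, the measured TCP pose, the force, the opening and the grip force at its end, in the units of the state.
- bot.get_obs(): the state, without advancing time (a new reading comes with each control period).
- bot.capture(name): name is "scene" or "top"; returns the picture (400x640x3 uint8, blue, green, red); there is no depth.
- bot.camera_params(name): a dict with "fx", "fy", "cx", "cy" (pixels), "R" (3x3) and "t" (3): a world point X has camera coordinates R X + t. Camera axes: x right, y down, z forward; pixel columns grow to the right and rows downward; lengths in mm; the calibration is good to about 2 mm. A picture is of the moment at which its call begins. camera_params takes no time and is no camera call.
- bot.close_job(): hands the job in; it is judged then, once.
Trained networks look in the newest picture that a camera, given by its name, has taken for a name from the list of things; names that differ only in an ending like _2 or _b are one class to them, and where a whole thing is asked for, a point or a joint stands for the part that bears it (a point fixed in the world has none). Each returns a list of dicts, best first, with "confidence" (0 to 1); they miss things now and then, are a little off and sometimes report something else, mostly with a low value. They report only what shows in the picture. A call takes as long as a camera call. They do not tell look-alikes from the thing itself.
- bot.find_in(camera, label): "bbox" ([centre column, centre row, width, height] in pixels, round what is visible of it).
- bot.masks_of(camera, label): "pixels" (400x640 bool, what is visible of it) and "bbox" ([centre column, centre row, width, height] in pixels, round what is visible of it).
The state is a dict: "time": time; "joint_positions": joint angles; "dq": joint speeds; "tau": joint torques, N m; "tool_pos": TCP position; "tcp_rot": TCP orientation; "contact_force": force on the tool from outside, world axes, zero at the start; "moment": the same for the moment, N m; "grip_width": finger opening in mm; "finger_force": force on a finger pad.
Only numpy, scipy, OpenCV 4.12 (cv2) and the standard library are available. Lean on these libraries where they do the work, as an engineer would, in place of code of your own. Each camera call takes 0.05 s, during which the arm holds its last target. There are 200 camera calls.

## Working session

There is one attempt and no reset: what is moved stays moved. The work goes in short steps, Python scripts to look and compute and a tool call to move; the robot and the scene stay as the last step left them, time stands still between calls to the robot, and variables do not carry over. Pictures are saved under pics/ and viewed, at most 10 in all, crops included, and the job is handed in when it is done.

Besides the shell and the picture viewer there is one more tool, called after "Call:" by a JSON object that holds its "api" and its "payload", one argument or row to a line. jog_arm: Moves the arm, as the interface text tells. Its arguments: {"type":"object","properties":{"dp":{"type":"array"},"twist":{"type":"array"},"jaw":{"type":"number"}},"required":["dp","twist"]}

```bash
mkdir -p pics; ls
python3 - <<'E'
from plant import bot
import cv2,numpy as np
for c in ("scene","top"):
    im=bot.capture(c); cv2.imwrite(f"pics/{c}0.png",im)
    p=bot.camera_params(c); print(c,p["fx"],p["cx"],p["cy"],np.round(p["R"],4).tolist(),np.round(p["t"],1).tolist())
    for l in ("clamp","cleat_mid","grip_mid","foot","mug","glue","tin"):
        print(l,[(round(d["confidence"],2),np.round(d["bbox"],1).tolist()) for d in bot.find_in(c,l)])
o=bot.get_obs();print(o)
E
```

```text
pics
scene 474.04858890256793 315.42440224129655 201.69963121988525 [[0.317, 0.9484, -0.0079], [0.6763, -0.2318, -0.6992], [-0.6649, 0.2163, -0.7149]] [-276.1, -248.4, 1687.6]
clamp [(0.73, [339.7, 213.1, 82.2, 109.0])]
cleat_mid [(0.91, [193.2, 223.6, 38.4, 14.0]), (0.84, [167.1, 283.1, 37.1, 33.5]), (0.64, [217.4, 263.0, 25.9, 50.3])]
grip_mid [(0.66, [324.9, 163.1, 6.4, 16.9])]
foot [(0.6, [337.6, 220.3, 12.7, 7.6]), (0.39, [338.4, 215.1, 82.9, 111.3])]
mug [(0.77, [252.5, 327.5, 38.7, 61.0]), (0.47, [331.3, 170.9, 27.2, 31.2]), (0.2, [337.5, 213.3, 79.8, 110.1])]
glue [(0.86, [424.0, 184.9, 25.3, 50.6])]
tin [(0.91, [315.8, 302.4, 40.1, 44.3])]
top 414.48868434546193 317.834068023947 194.99958741227118 [[0.0129, -0.9999, 0.0097], [-0.9992, -0.0133, -0.0387], [0.0388, -0.0091, -0.9992]] [50.5, 593.6, 1373.9]
clamp [(0.58, [286.1, 208.9, 48.7, 80.7]), (0.31, [328.6, 139.9, 22.5, 24.0])]
cleat_mid [(0.9, [388.6, 207.8, 15.7, 43.9]), (0.63, [426.4, 199.1, 33.0, 28.1]), (0.57, [397.4, 255.1, 31.9, 20.5])]
grip_mid [(0.64, [375.5, 132.1, 29.3, 33.7])]
foot []
mug [(0.94, [376.1, 131.7, 32.0, 35.2])]
glue [(0.73, [197.1, 210.6, 29.9, 20.5])]
tin [(0.56, [327.6, 140.8, 27.6, 27.0])]
{'time': 0.8, 'joint_positions': array([ 1.16201425e+00,  3.41964276e-01,  1.52406647e+00, -1.31679170e-05,
        1.27538698e+00, -1.46036219e-01]), 'dq': array([ 0.00064406,  0.00011907,  0.00244119, -0.00047955, -0.00018987,
        0.00176358]), 'tau': array([-2.11483275e-03, -4.31096685e+01, -2.44469619e+01,  7.16978079e-02,
        4.80534125e-02, -2.11079691e-05]), 'tool_pos': array([136.37595311, 507.01727359, 226.77078887]), 'tcp_rot': array([3.14142142e+00, 3.79189705e-05, 2.87885063e+00]), 'contact_force': array([0.14293804, 0.00795158, 0.56264616]), 'moment': array([ 0.00834733, -0.03098792, -0.00423695]), 'finger_force': 0.0, 'grip_width': 91.73471722184763}
```

Run:
```python
import cv2,numpy as np
s=cv2.imread("pics/scene0.png");t=cv2.imread("pics/top0.png")
cv2.imwrite("pics/s1.png",cv2.resize(s[120:370,130:460],None,fx=2.4,fy=2.4,interpolation=cv2.INTER_CUBIC))
cv2.imwrite("pics/t1.png",cv2.resize(t[90:290,170:450],None,fx=2.8,fy=2.8,interpolation=cv2.INTER_CUBIC))
```

```text
(no output)
```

View pics/s1.png

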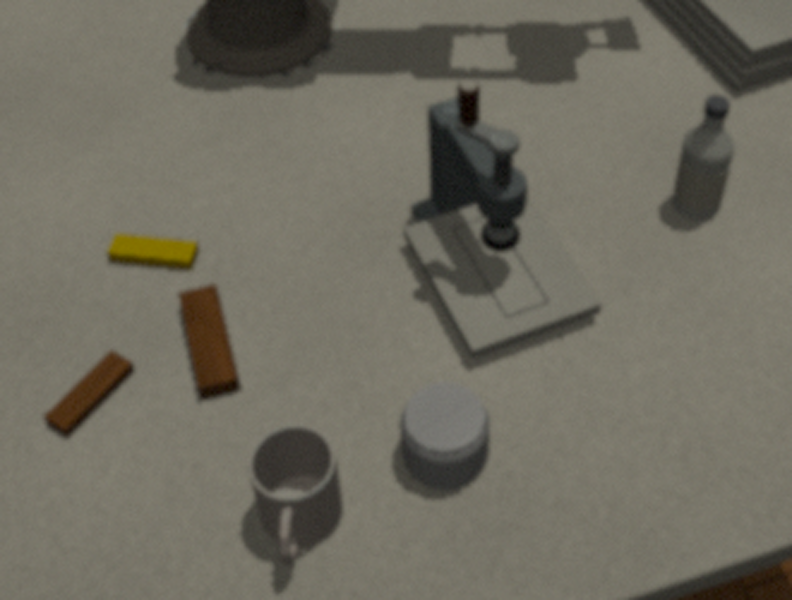

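View pics/t1.png

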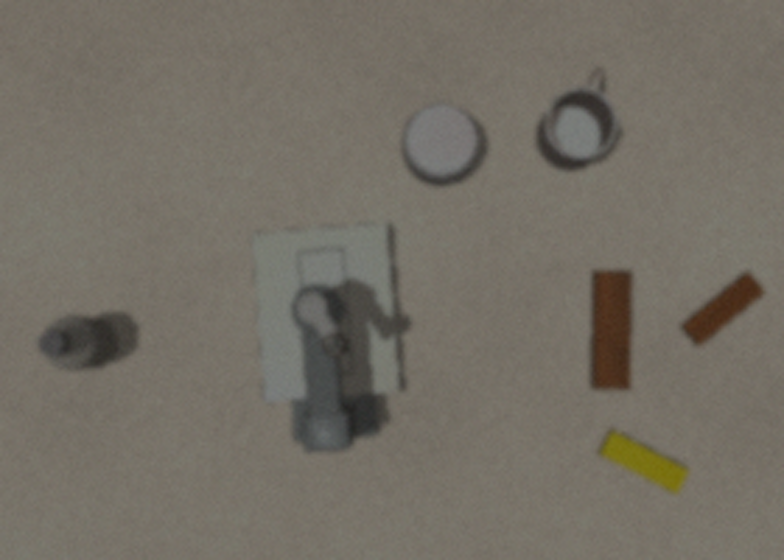

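The larger brown bar at top-view px (388,208) is the target. The drawer front is centred near px (283,200), with the column towards the base. Next I'll measure both precisely.

Run:
```python
from plant import bot
import cv2,numpy as np
def avg(c,n=6): return np.mean([bot.capture(c).astype(float) for _ in range(n)],0)
t=avg("top");s=avg("scene");np.save("t.npy",t);np.save("s.npy",s)
f=lambda im,r0,r1,c0,c1,k:cv2.resize(np.clip((im[r0:r1,c0:c1]-40)*1.6,0,255).astype(np.uint8),None,fx=k,fy=k,interpolation=cv2.INTER_CUBIC)
a=f(t,160,260,250,325,5.3) # 530x397
b=f(s,145,277,293,393,4.0) # 528x400
h=530;a=a[:528];cv2.imwrite("pics/ab.png",np.hstack([a[:528],b[:528]]));print(a.shape,b.shape)
full=np.hstack([cv2.resize(s,(400,250)),cv2.resize(t,(400,250))]);cv2.imwrite("pics/full.png",full)
```

```text
(528, 398, 3) (528, 400, 3)[ WARN:0@3.131] global loadsave.cpp:1063 imwrite_ Unsupported depth image for selected encoder is fallbacked to CV_8U.
```

View pics/ab.png

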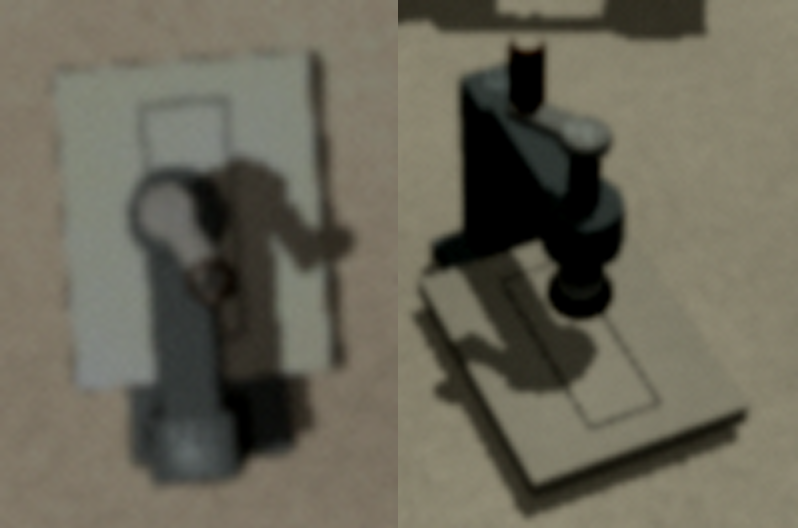

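View pics/full.png

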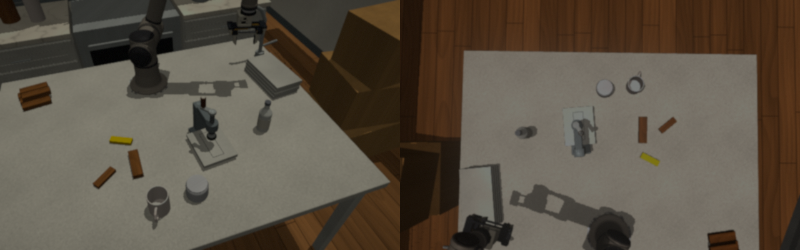

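Left panel: drawer corners at panel px (53,72), (316,52), (335,368), (78,386), outline top corners at (140,103) and (229,97), grip near (213,280). Right panel: outline corners at (592,428), (660,403), (505,283), foot at (580,300), grip from (527,43) to (527,108). I'll fit poses to these.

```bash
cat > h.py <<'E'
from plant import bot
import numpy as np, cv2
from scipy.optimize import least_squares
P={c:bot.camera_params(c) for c in("top","scene")}
def proj(c,X):
    p=P[c];Y=np.atleast_2d(X)@np.array(p["R"]).T+np.array(p["t"]).ravel()
    return np.c_[p["fx"]*Y[:,0]/Y[:,2]+p["cx"],p["fy"]*Y[:,1]/Y[:,2]+p["cy"]]
def back(c,uv,z):
    p=P[c];R=np.array(p["R"]);uv=np.atleast_2d(uv)
    d=np.c_[(uv[:,0]-p["cx"])/p["fx"],(uv[:,1]-p["cy"])/p["fy"],np.ones(len(uv))]@R
    C=-R.T@np.array(p["t"]).ravel();return C+d*((z-C[2])/d[:,2])[:,None]
def rz(a):return np.array([[np.cos(a),-np.sin(a)],[np.sin(a),np.cos(a)]])
def cleat(c,near=None):
    for d in bot.masks_of(c,"cleat_mid"):
        m=d["pixels"].astype(np.uint8);yield d["confidence"],m
E
cat > m.py <<'E'
from h import *
T=lambda u,v:(250+u/5.3,160+v/5.3); S=lambda u,v:(293+(u-398)/4,145+v/4)
D=lambda x,y:(x,y)
# clamp frame: x -> world -x ; y -> world -y
pts=[("top",T(53,72),(-100,-80)),("top",T(316,52),(-100,80)),("top",T(335,368),(100,80)),("top",T(78,386),(100,-80)),
("top",T(140,103),(-73.5,-26)),("top",T(229,97),(-73.5,26)),
("scene",S(533,487),(-100,80)),("scene",S(745,408),(-100,-80)),("scene",S(420,278),(100,80)),
("scene",S(592,428),(-73.5,26)),("scene",S(660,403),(-73.5,-26)),("scene",S(505,283),(73.5,26))]
def W(p,l,z=33): return np.r_[p[:2]+rz(p[2])@np.array(l),z]
for cs in(("top",),("scene",),("top","scene")):
    f=lambda p:np.concatenate([proj(c,W(p,l))[0]-uv for c,uv,l in pts if c in cs])
    r=least_squares(f,[580,80,np.pi]);print(cs,np.round(r.x,3),np.round(r.fun,1).tolist())
p=r.x
g=lambda X:np.concatenate([proj("top",X+[0,0,25])[0]-T(213,280),proj("scene",X)[0]-S(527,76)])
q=least_squares(g,[540,90,215]);print("grip",q.x,q.fun)
print("grip in clamp",rz(p[2]).T@(q.x[:2]-p[:2]))
h=least_squares(lambda z:proj("scene",W(p,(0,0),z[0]))[0]-S(580,308),[80]);print("foot z",h.x,h.fun)
for c in("top","scene"):
    uv0={"top":(388.6,207.8),"scene":(217,263)}[c]
    for d in bot.masks_of(c,"cleat_mid"):
        if np.hypot(*(np.array(d["bbox"][:2])-uv0))>8: continue
        v,u=np.nonzero(d["pixels"])
        ct=cv2.findContours(d["pixels"].astype(np.uint8),0,1)[0];ct=max(ct,key=cv2.contourArea)[:,0,:].astype(float)
        B=back(c,ct,24 if c=="top" else 12)[:,:2]
        print(c,d["confidence"],cv2.minAreaRect(B.astype(np.float32)))
for n in("mug","tin","glue"):
    b=bot.find_in("top",n)
    if b: print(n,b[0]["confidence"],back("top",b[0]["bbox"][:2],{"mug":60,"tin":50,"glue":90}[n]))
E
python3 m.py
```

```text
('top',) [570.153 160.29    3.23 ] [0.3, -0.8, -0.8, -0.6, 0.1, 0.4, -0.2, 0.7, 0.8, 0.1, -0.2, 0.1]
('scene',) [575.476 165.968   3.222] [-0.1, -0.5, 1.3, 0.1, -0.3, -0.0, -0.4, 0.3, 0.1, 0.5, -0.6, -0.6]
('top', 'scene') [572.942 163.66    3.229] [-0.7, -1.7, -1.9, -1.5, -0.9, -0.4, -1.2, -0.2, -0.2, -0.7, -1.2, -0.7, -0.9, -0.9, 0.2, -0.6, -1.5, -0.3, -1.3, -0.2, -0.9, -0.1, -1.8, -0.9]
grip [534.45557756 137.59383298 250.42248877] [-1.10875681 -0.35104645 -1.07458839  0.07190497]
grip in clamp [40.62068231 22.59706084]
foot z [65.54762562] [-1.03637108 -0.03931332]
top 0.66 ((555.90234375, -172.99436950683594), (139.28829956054688, 43.22080612182617), 0.40090692043304443)
scene 0.91 ((555.2872924804688, -174.04054260253906), (45.40752410888672, 157.51776123046875), 89.5244140625)
mug 0.66 [[ 795.9933449  -127.27829215   60.        ]]
tin 0.57 [[770.03895355  22.77427767  50.        ]]
glue 0.81 [[535.86397773 436.5572994   90.        ]]
```

Call:
{"api": "jog_arm", "payload": {
  "dp": [
    [0,0,-0.06],
    [-0.0404,-0.0361,0],
    [-0.0404,-0.0361,0],
    [-0.0404,-0.0361,0],
    [-0.0404,-0.0361,0],
    [-0.0404,-0.0361,0],
    [-0.0404,-0.0361,0],
    [-0.0404,-0.0361,0],
    [-0.0404,-0.0361,0],
    [-0.0404,-0.0361,0]
  ],
  "twist": [0,0,0,0,0,0,0,0,0,0]
}}

```text
time: 2.9
tool_pos: [403.9, 97.1, 287.0]
tcp_rot: [3.141, 0.001, 2.879]
contact_force: [-0.2, 0.1, -0.4]
grip_width: 91.7
finger_force: 0.0
```

Call:
{"api": "jog_arm", "payload": {
  "dp": [
    [-0.0404,-0.0361,0],
    [-0.0404,-0.0361,0],
    [-0.0404,-0.0361,0],
    [-0.0404,-0.0361,0],
    [-0.0404,-0.0361,0],
    [-0.0404,-0.0361,0],
    [0,0,0.05],
    [0,0,0.05],
    [0,0,0.03],
    [0,0,0]
  ],
  "twist": [0,0,0,0,0,0,-7.5,-7.5,0,0]
}}

```text
time: 4.15
tool_pos: [579.5, -172.8, 154.3]
tcp_rot: [3.139, -0.005, 3.14]
contact_force: [-0.1, -0.3, 0.3]
grip_width: 91.7
finger_force: 0.0
```

```bash
python3 -c "
from h import *
o=bot.get_obs();print(o['joint_positions'],o['tool_pos'],o['tcp_rot'],o['time'])"
```

```text
[-4.16519036e-01  5.51336615e-01  1.39274672e+00  1.42600500e-04
  1.20309518e+00 -1.98607695e+00] [ 579.52344534 -172.79445488  154.28834372] [ 3.13921754 -0.00505751  3.14030861] 4.15
```

Call:
{"api": "jog_arm", "payload": {
  "dp": [
    [0,0,0.05],
    [0,0,0.05],
    [0,0,0.035],
    [0,0,0.015],
    [0,0,0]
  ],
  "twist": [0,0,0,0,0]
}}

```text
time: 4.78
tool_pos: [581.5, -173.5, 7.4]
tcp_rot: [-3.141, 0.001, 3.141]
contact_force: [-0.0, -0.2, 0.2]
grip_width: 91.7
finger_force: 0.0
```

Call:
{"api": "jog_arm", "payload": {
  "dp": [
    [0,0,0],
    [0,0,0],
    [0,0,0],
    [0,0,0],
    [0,0,0],
    [0,0,0]
  ],
  "twist": [0,0,0,0,0,0],
  "jaw": 0.03
}}

```text
time: 5.52
tool_pos: [580.9, -173.3, 6.7]
tcp_rot: [3.142, -0.0, 3.141]
contact_force: [0.1, 0.3, 0.2]
grip_width: 44.1
finger_force: 30.0
```

Call:
{"api": "jog_arm", "payload": {
  "dp": [
    [0,0,-0.05],
    [-0.02,0,-0.05],
    [-0.03,0,-0.05],
    [-0.045,0,-0.005],
    [-0.036,0.04,0],
    [0,0.06,0],
    [0,0.06,0],
    [0,0.06,0],
    [0,0.06,0],
    [0,0.06,0]
  ],
  "twist": [0,0,0,0,0,0,0,0,0,-5]
}}

```text
time: 6.78
tool_pos: [711.8, 168.4, 161.3]
tcp_rot: [-3.142, -0.001, -3.053]
contact_force: [0.2, 0.8, -1.0]
grip_width: 43.4
finger_force: 30.0
```

Call:
{"api": "jog_arm", "payload": {
  "dp": [
    [0,0,0],
    [0,0,0]
  ],
  "twist": [0,0]
}}

```text
time: 7.02
tool_pos: [712.0, 166.5, 161.1]
tcp_rot: [-3.141, -0.001, -3.055]
contact_force: [0.3, -0.5, -1.1]
grip_width: 43.6
finger_force: 30.0
```

```bash
cat > rel.py <<'E'
from h import *
import sys
p=np.array([573,163.6,3.229]) if len(sys.argv)<4 else np.array(list(map(float,sys.argv[1:4])))
o=bot.get_obs();x=o['tool_pos'];y=o['tcp_rot'][2]
print("hand in clamp",np.round(rz(p[2]).T@(x[:2]-p[:2]),1),"z",x[2],"yaw err deg",np.degrees((y-p[2]+np.pi)%(2*np.pi)-np.pi),o['contact_force'],o['grip_width'],o['time'],o['tau'].round(1))
E
python3 rel.py
```

```text
hand in clamp [-138.7    9.3] z 161.06995670506467 yaw err deg -0.048155917134370924 [ 0.33868859 -0.54029175 -1.09418025] 43.58107554402479 7.025 [  2.1 -66.  -26.2   0.1   0.1   0. ]
```

Call:
{"api": "jog_arm", "payload": {
  "dp": [
    [0,0.0093,0.045],
    [0,0,0.04],
    [0,0,0.02],
    [0,0,0.011],
    [0,0,0],
    [0,0,0]
  ],
  "twist": [0,0,0,0,0,0]
}}

```text
time: 7.78
tool_pos: [712.5, 175.8, 47.6]
tcp_rot: [3.141, 0.003, -3.056]
contact_force: [0.3, -0.8, -0.7]
grip_width: 43.6
finger_force: 30.0
```

```bash
python3 rel.py
python3 - <<'E'
from h import *
avg=lambda c,n=4:np.mean([bot.capture(c).astype(float) for _ in range(n)],0)
t=avg("top");s=avg("scene")
f=lambda im,r0,r1,c0,c1,k:cv2.resize(np.clip((im[r0:r1,c0:c1]-30)*1.8,0,255).astype(np.uint8),None,fx=k,fy=k,interpolation=cv2.INTER_CUBIC)
cv2.imwrite("pics/c1.png",np.hstack([f(t,120,270,220,320,4)[:600],f(s,140,290,293,393,4)[:600]]))
E
```

```text
hand in clamp [-1.4e+02  1.0e-01] z 47.55393187248855 yaw err deg -0.08169273817968745 [ 0.27516382 -0.76961771 -0.65130186] 43.58669884436309 7.775 [ -0.2 -66.4 -23.5  -0.    0.1  -0. ]
```

View pics/c1.png

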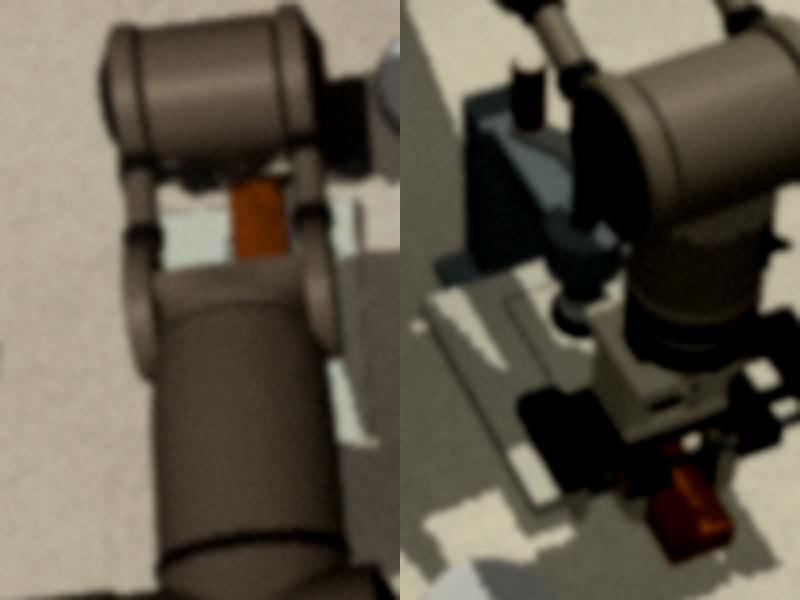

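Top panel: the forearm covers the hand, and the cleat's inner part shows at (258,218). Scene panel: cleat held level, with a wrist cylinder spanning columns 628–770 above the gripper box. I'll check the clearance of that wrist cylinder against the boss, crank and grip before inserting.

Run:
```python
from h import *
R=np.array(P["scene"]["R"]);right=np.r_[R[0][:2],0];right/=np.linalg.norm(right)
S=lambda q:np.round([400+(q[0]-293)*4,(q[1]-140)*4],0)
for z in range(45,400,25):
    c=np.array([712.5,175.8,z]);a=S(proj("scene",c)[0]);b=S(proj("scene",c+50*right)[0])
    print(z,a,"50mm=",b-a)
for z in (130,169,190,225,275): print("axis",z,S(proj("scene",np.array([573,163.6,z]))[0]))
T=lambda q:np.round([(q[0]-220)*4,(q[1]-120)*4],0)
for z in(280,320,360):
    print("top",z,T(proj("top",np.array([712.5,175.8,z]))[0]))
# expected cleat in top if centred at hand -x... edges
for l in((-115-70,-22),(-115+70,-22),(-115+70,22)):
    w=np.array([573,163.6])+rz(3.229)@np.array(l);print(l,T(proj("top",np.r_[w,65])[0]),S(proj("scene",np.r_[w,65])[0]))
```

```text
45 [670. 498.] 50mm= [78. -1.]
70 [673. 474.] 50mm= [79. -1.]
95 [675. 449.] 50mm= [80.  0.]
120 [678. 424.] 50mm= [81. -1.]
145 [680. 398.] 50mm= [83. -1.]
170 [683. 371.] 50mm= [84. -1.]
195 [686. 343.] 50mm= [85.  0.]
220 [688. 314.] 50mm= [87.  0.]
245 [691. 285.] 50mm= [89. -1.]
270 [694. 254.] 50mm= [90. -1.]
295 [698. 222.] 50mm= [91.  0.]
320 [701. 189.] 50mm= [93.  0.]
345 [704. 155.] 50mm= [95.  0.]
370 [708. 120.] 50mm= [96.  0.]
395 [711.  84.] 50mm= [98. -1.]
axis 130 [580. 263.]
axis 169 [582. 221.]
axis 190 [583. 197.]
axis 225 [584. 157.]
axis 275 [587.  96.]
top 280 [223. 105.]
top 320 [218.  96.]
top 360 [212.  86.]
(-185, -22) [217.  94.] [737. 520.]
(-45, -22) [229. 267.] [636. 364.]
(-45, 22) [284. 263.] [577. 385.]
```

Call:
{"api": "jog_arm", "payload": {
  "dp": [
    [0.02,0,0],
    [0.025,0,0],
    [0.015,0,0],
    [0.008,0,0],
    [0,0,0.004],
    [0,0,0.003],
    [0,0,0]
  ],
  "twist": [0,0,0,0,0,0,0]
}}

```text
time: 9.05
tool_pos: [644.3, 170.0, 39.7]
tcp_rot: [3.142, 0.001, -3.055]
contact_force: [-2.9, 0.2, 8.0]
grip_width: 43.8
finger_force: 30.0
```

```bash
python3 rel.py
```

```text
hand in clamp [-71.6  -0.1] z 39.73890365788817 yaw err deg -0.06713986221743973 [-2.89761545  0.19528459  8.03416804] 43.84872738278296 9.05 [ -0.3 -56.1 -21.1  -0.   -1.    0. ]
```

Call:
{"api": "jog_arm", "payload": {
  "dp": [
    [0,0,-0.001],
    [0,0,0],
    [0,0,0],
    [0,0,0]
  ],
  "twist": [0,0,0,0],
  "jaw": 0.07
}}

```text
time: 9.55
tool_pos: [643.7, 170.0, 39.5]
tcp_rot: [3.141, -0.0, -3.055]
contact_force: [1.2, 0.7, 0.2]
grip_width: 69.7
finger_force: 0.0
```

Call:
{"api": "jog_arm", "payload": {
  "dp": [
    [-0.02,0,0],
    [-0.026,0,0],
    [-0.04,0,0],
    [-0.04,0,0],
    [0,0,0]
  ],
  "twist": [0,0,0,0,0]
}}

```text
time: 10.18
tool_pos: [770.7, 180.5, 38.0]
tcp_rot: [3.142, 0.0, -3.056]
contact_force: [-0.1, -0.3, -0.8]
grip_width: 69.8
finger_force: 0.0
```

```bash
python3 rel.py
python3 - <<'E'
from h import *
avg=lambda c,n=4:np.mean([bot.capture(c).astype(float) for _ in range(n)],0)
t=avg("top");s=avg("scene")
f=lambda im,r0,r1,c0,c1,k:cv2.resize(np.clip((im[r0:r1,c0:c1]-20)*2.2,0,255).astype(np.uint8),None,fx=k,fy=k,interpolation=cv2.INTER_CUBIC)
cv2.imwrite("pics/c2.png",np.hstack([f(t,150,250,255,320,6)[:600],f(s,190,290,313,380,6)[:600]]))
E
```

```text
hand in clamp [-198.5    0.5] z 38.028529794391076 yaw err deg -0.10194301508902705 [-0.09931459 -0.26283393 -0.75015642] 69.8187456637353 10.175 [ -0.2 -72.4 -27.3  -0.    0.1  -0. ]
```

View pics/c2.png

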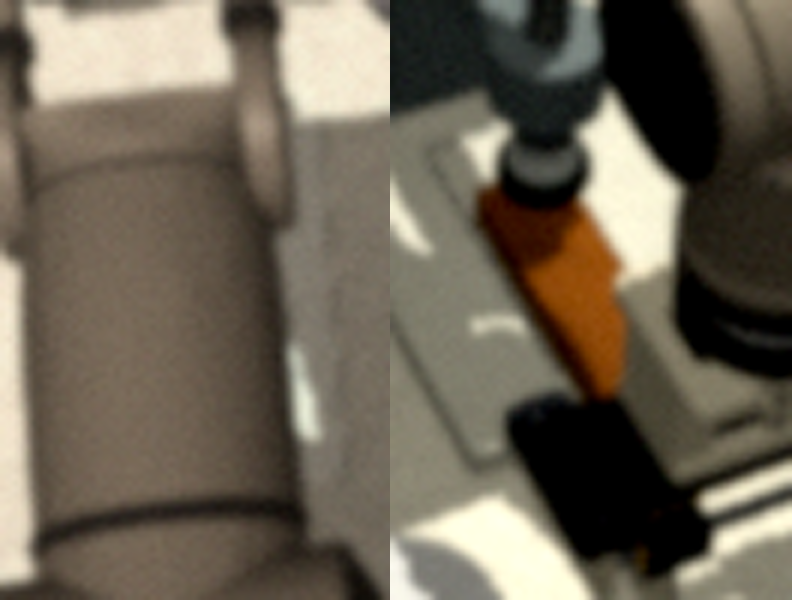

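Run:
```python
from h import *
S=lambda u,v:(313+(u-390)/6,190+v/6)
p=np.array([575.476,165.968,3.222])
for uv,z in(((480,190),57),((482,218),33),((590,395),33),((505,250),33),((548,325),33),((435,143),33)):
    w=back("scene",S(*uv),z)[0]; print(uv,z,np.round(rz(p[2]).T@(w[:2]-p[:2]),1))
```

```text
(480, 190) 57 [21.  22.1]
(482, 218) 33 [24.2 19.4]
(590, 395) 33 [-89.6  18.3]
(505, 250) 33 [ 2.  17.7]
(548, 325) 33 [-46.3  18.4]
(435, 143) 33 [76.7 20.4]
```

Call:
{"api": "jog_arm", "payload": {
  "dp": [
    [0.03,0,0],
    [0.03,0,0],
    [0.02,0.0005,0],
    [0,0,0],
    [0,0,0]
  ],
  "twist": [0,0,0,0,0]
}}

```text
time: 11.2
tool_pos: [690.4, 174.5, 40.4]
tcp_rot: [3.141, 0.002, -3.055]
contact_force: [-0.1, 0.5, -0.1]
grip_width: 70.1
finger_force: 0.0
```

Call:
{"api": "jog_arm", "payload": {
  "dp": [
    [0,0,0],
    [0,0,0],
    [0,0,0],
    [0,0,0]
  ],
  "twist": [0,0,0,0],
  "jaw": 0.03
}}

```text
time: 11.7
tool_pos: [689.6, 174.4, 39.5]
tcp_rot: [3.141, -0.0, -3.055]
contact_force: [1.4, 0.1, -0.4]
grip_width: 43.4
finger_force: 30.0
```

```bash
python3 rel.py
```

```text
hand in clamp [-117.1   -0.6] z 39.530080504448925 yaw err deg -0.06973621409038229 [ 1.42742549  0.12613701 -0.4366229 ] 43.41165089661529 11.7 [  0.  -65.  -22.8  -0.    0.2   0. ]
```

Call:
{"api": "jog_arm", "payload": {
  "dp": [
    [0.012,0,0],
    [0.014,0,0],
    [0.012,0,0],
    [0.008,0,0],
    [0,0,0],
    [0,0,0]
  ],
  "twist": [0,0,0,0,0,0]
}}

```text
time: 12.45
tool_pos: [644.0, 170.5, 39.8]
tcp_rot: [3.141, 0.0, -3.055]
contact_force: [0.4, -0.2, -0.8]
grip_width: 43.5
finger_force: 30.0
```

```bash
python3 rel.py
```

```text
hand in clamp [-71.4  -0.6] z 39.77773282464356 yaw err deg -0.06894655958170279 [ 0.3773837  -0.17535229 -0.80883128] 43.47236162918732 12.45 [  0.  -61.  -21.6  -0.    0.   -0. ]
```

Call:
{"api": "jog_arm", "payload": {
  "dp": [
    [0,0,0],
    [0,0,0],
    [0,0,0],
    [-0.01,0,0],
    [-0.03,0,0],
    [-0.04,0,0],
    [0,0,-0.05],
    [0,0,-0.055],
    [0,0,-0.055],
    [0,0,-0.055]
  ],
  "twist": [0,0,0,0,0,0,0,0,0,0],
  "jaw": 0.07
}}

```text
time: 13.7
tool_pos: [723.6, 177.3, 256.7]
tcp_rot: [3.141, 0.001, -3.055]
contact_force: [0.8, 0.2, -0.2]
grip_width: 70.4
finger_force: 0.0
```

Call:
{"api": "jog_arm", "payload": {
  "dp": [
    [0,0,-0.05],
    [0.01,0.05,0],
    [0.01,0.055,0],
    [0.02,0.05,0],
    [0.02,0.05,0],
    [0.02,0.04,0],
    [0,0,0]
  ],
  "twist": [0,0,0,0,0,0,0]
}}

```text
time: 14.58
tool_pos: [620.4, 418.4, 304.9]
tcp_rot: [3.141, 0.0, -3.05]
contact_force: [-0.7, 0.0, 0.2]
grip_width: 69.9
finger_force: 0.0
```

```bash
python3 rel.py
python3 - <<'E'
from h import *
avg=lambda c,n=6:np.mean([bot.capture(c).astype(float) for _ in range(n)],0)
t=avg("top");s=avg("scene");np.save("t2.npy",t);np.save("s2.npy",s)
f=lambda im,r0,r1,c0,c1,k:cv2.resize(np.clip((im[r0:r1,c0:c1]-20)*2.2,0,255).astype(np.uint8),None,fx=k,fy=k,interpolation=cv2.INTER_CUBIC)
cv2.imwrite("pics/c3.png",np.hstack([f(t,150,250,255,320,6)[:600],f(s,180,280,313,380,6)[:600]]))
E
```

```text
hand in clamp [ -69.5 -249.6] z 304.86120275047176 yaw err deg 0.24438250167622722 [-0.68164585  0.03326695  0.19174391] 69.94553777076818 14.575 [  2.2 -66.5 -26.3   0.3   0.1   0.3]
```

View pics/c3.png

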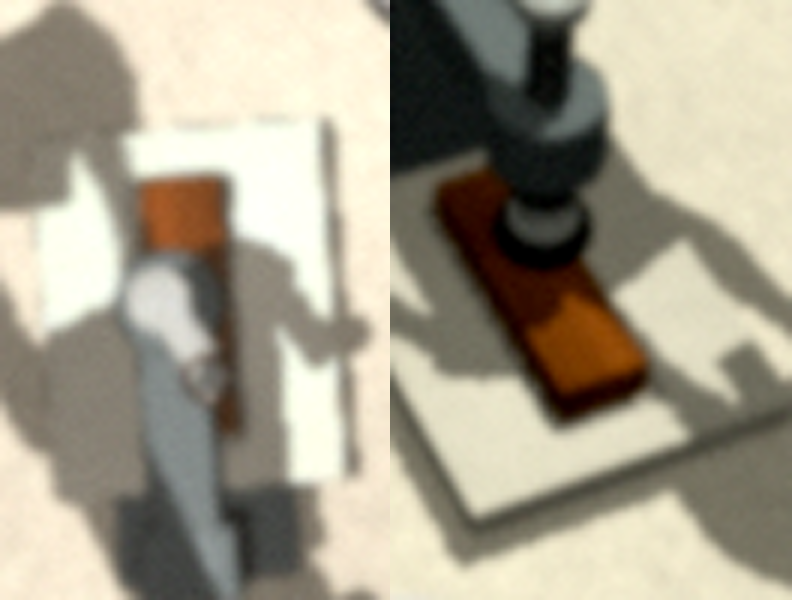

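Top panel: the cleat's outer end has corners at (141,183) and (222,178), and its inner right corner is near (238,430). Scene panel: top-face corners at (440,185), (565,392) and (648,355). It lies square; now its offset.

Run:
```python
from h import *
T=lambda u,v:(255+u/6,150+v/6);S=lambda u,v:(313+(u-390)/6,180+v/6)
pt=np.array([570.15,160.29,3.23]);ps=np.array([575.48,165.97,3.222])
data=[("top",T(141,183),(-70,-22)),("top",T(222,178),(-70,22)),("top",T(238,430),(70,22)),("scene",S(440,185),(70,22)),("scene",S(565,392),(-70,22)),("scene",S(648,355),(-70,-22))]
for c,p in(("top",pt),("scene",ps)):
    for cc,uv,l in data:
        if cc==c: print(c,l,np.round(rz(p[2]).T@(back(c,uv,57)[0][:2]-p[:2]),1))
# drawer colour masks in each image to refine cleat: color segmentation
for c,f in(("top","t2.npy"),("scene","s2.npy")):
    im=np.load(f).astype(float);r0,r1,c0,c1=(170,230,265,310) if c=="top" else(200,260,313,365)
    q=im[r0:r1,c0:c1];m=((q[...,2]-q[...,0])>np.maximum(18,.45*q[...,2])).astype(np.uint8)
    k=max(cv2.findContours(m,0,1)[0],key=cv2.contourArea)[:,0,:]+[c0,r0]
    p=pt if c=="top" else ps
    B=(back(c,k.astype(float),57 )[:,:2]-p[:2])@rz(p[2]);print(c,B.min(0).round(1),B.max(0).round(1))
g=lambda X:np.concatenate([proj("top",X+[0,0,25])[0]-T(211,380),proj("top",X+[0,0,25])[0]-T(211,380)])
```

```text
top (-70, -22) [-68.3 -20.2]
top (-70, 22) [-67.7  23.5]
top (70, 22) [68.2 22.2]
scene (70, 22) [65.9 22.6]
scene (-70, 22) [-70.3  22.2]
scene (-70, -22) [-65.9 -20.6]
top [-67.4 -19.8] [-31.8  18.6]
scene [-80.4 -17.6] [67.3 29.7]
```

Cleat is within ~1 mm of centre and square. Next, the grip.

Run:
```python
from h import *
T=lambda u,v:(255+u/6,150+v/6);S=lambda u,v:(293+(u-398)/4,145+v/4)
pt=np.array([570.15,160.29,3.23]);ps=np.array([575.48,165.97,3.222])
for c,p in(("top",pt),("scene",ps)):
    bot.capture(c)
    for d in bot.masks_of(c,"grip_mid")[:2]:
        v,u=np.nonzero(d["pixels"]);uv=((u.min()+u.max()+1)/2,(v.min()+v.max()+1)/2)
        for z in(240,250,260):
            w=back(c,uv,z)[0][:2];l=rz(p[2]).T@(w-p[:2]);print(c,round(d["confidence"],2),np.round(d["bbox"],1),z,np.round(l,1),np.hypot(*l).round(1),np.degrees(np.arctan2(l[1],l[0])).round(1))
for z in(240,250):
  for c,p,uv,zz in(("top",pt,T(209,378),z+25),("scene",ps,S(527,76),z),("scene",ps,S(527,104),z-25)):
    l=rz(p[2]).T@(back(c,uv,zz)[0][:2]-p[:2]);print(c,zz,np.round(l,1),np.hypot(*l).round(1),np.degrees(np.arctan2(l[1],l[0])).round(1))
```

```text
scene 0.47 [326.2 162.4   7.7  14.1] 240 [51.2 17.7] 54.2 19.1
scene 0.47 [326.2 162.4   7.7  14.1] 250 [40.8 22.4] 46.6 28.8
scene 0.47 [326.2 162.4   7.7  14.1] 260 [30.4 27.1] 40.7 41.8
top 265 [39.1 20.8] 44.3 28.0
scene 240 [53.2 17.5] 56.0 18.2
scene 215 [54.4 16.8] 57.0 17.1
top 275 [39.1 21.4] 44.6 28.6
scene 250 [42.8 22.2] 48.2 27.4
scene 225 [44.3 21.4] 49.2 25.7
```

Call:
{"api": "jog_arm", "payload": {
  "dp": [
    [0.022,-0.05,0],
    [0.022,-0.055,0],
    [0.022,-0.055,0],
    [0.022,-0.055,0],
    [0.021,-0.056,0],
    [0,0,0],
    [0,0,0]
  ],
  "twist": [0,0,0,0,0,0,0]
}}

```text
time: 16.25
tool_pos: [537.5, 135.4, 305.2]
tcp_rot: [3.141, 0.001, -3.056]
contact_force: [1.3, 0.3, 0.3]
grip_width: 70.0
finger_force: 0.0
```

```bash
python3 rel.py
```

```text
hand in clamp [37.8 25. ] z 305.1708554175483 yaw err deg -0.09561220333418062 [1.29082422 0.34161712 0.32509395] 69.97442017797337 16.25 [ -1.1 -45.9 -25.9  -0.1   0.1  -0. ]
```

Call:
{"api": "jog_arm", "payload": {
  "dp": [
    [0.0017,0.0035,0.02],
    [0,0,0.03],
    [0,0,0.015],
    [0,0,0.006],
    [0,0,0],
    [0,0,0]
  ],
  "twist": [0,0,0,0,0,0]
}}

```text
time: 17.0
tool_pos: [535.8, 138.6, 234.7]
tcp_rot: [3.141, 0.002, -3.055]
contact_force: [-0.8, -0.7, -0.2]
grip_width: 70.1
finger_force: 0.0
```

Call:
{"api": "jog_arm", "payload": {
  "dp": [
    [0,0,0],
    [0,0,0],
    [0,0,0],
    [0,0,0],
    [0,0,0],
    [0,0,0]
  ],
  "twist": [0,0,0,0,0,0],
  "jaw": 0.01
}}

```text
time: 17.75
tool_pos: [535.3, 138.9, 233.8]
tcp_rot: [3.141, 0.0, -3.055]
contact_force: [0.0, 2.3, -0.9]
grip_width: 21.9
finger_force: 30.0
```

```bash
python3 rel.py
```

```text
hand in clamp [39.7 21.3] z 233.77546036415492 yaw err deg -0.05913646912641086 [ 0.0372733   2.27206664 -0.87377622] 21.92487640301027 17.75 [ -1.4 -45.9 -24.7  -0.7   0.2  -0. ]
```

```bash
cat > circ.py <<'E'
import numpy as np,sys
from h import *
# usage: circ.py cx cy yaw phi0 step...
p=np.array([573,163.6,3.229]);a=sys.argv[1:]
o=bot.get_obs();l=rz(p[2]).T@(o['tool_pos'][:2]-p[:2])
print("hand",l.round(1),"phi",np.degrees(np.arctan2(l[1],l[0])).round(1),"r",np.hypot(*l).round(1),"z",o['tool_pos'][2].round(1),"Fclamp",(rz(p[2]).T@o['contact_force'][:2]).round(1),o['contact_force'][2].round(1),o['time'],o['grip_width'])
phi=float(a[0]);cur=45*np.array([np.cos(np.radians(phi)),np.sin(np.radians(phi))]);rows=[]
for s in map(float,a[1:]):
    phi-=s;n=45*np.array([np.cos(np.radians(phi)),np.sin(np.radians(phi))]);d=np.round((n-cur)/1000,4);cur=cur+d*1000
    rows.append([d[0].item(),-d[1].item(),round(s/360*.012,4)])
print(rows,"end",phi)
E
python3 circ.py 28.3 10 15 20 20 20 20 15 10 0
```

```text
hand [39.7 21.3] phi 28.2 r 45.1 z 233.8 Fclamp [-0.2 -2.3] -0.9 17.75 21.92487640301027
[[0.0031, 0.0072, 0.0003], [0.0022, 0.0115, 0.0005], [-0.0018, 0.0156, 0.0007], [-0.007, 0.0139, 0.0007], [-0.0114, 0.0107, 0.0007], [-0.0144, 0.0062, 0.0007], [-0.0117, 0.0012, 0.0005], [-0.0077, -0.0009, 0.0003], [-0.0, -0.0, 0.0]] end -101.7
```

Call:
{"api": "jog_arm", "payload": {
  "dp": [
    [0.0031,0.0072,0.0003],
    [0.0022,0.0115,0.0005],
    [-0.0018,0.0156,0.0007],
    [-0.007,0.0139,0.0007],
    [-0.0114,0.0107,0.0007],
    [-0.0144,0.0062,0.0007],
    [-0.0117,0.0012,0.0005],
    [-0.0077,-0.0009,0.0003],
    [0,0,0]
  ],
  "twist": [0,0,0,0,0,0,0,0,0]
}}

```text
time: 18.88
tool_pos: [577.9, 210.1, 229.4]
tcp_rot: [3.138, 0.0, -3.054]
contact_force: [-0.1, 6.1, 1.3]
grip_width: 21.7
finger_force: 30.0
```

```bash
python3 circ.py -101.7 20 20 20 20 20 20 20 20 20 0
```

```text
hand [ -8.9 -45.9] phi -101.0 r 46.8 z 229.4 Fclamp [-0.4 -6. ] 1.3 18.875 21.744553661946462
[[-0.0145, -0.0058, 0.0007], [-0.0117, -0.0104, 0.0007], [-0.0074, -0.0137, 0.0007], [-0.0023, -0.0155, 0.0007], [0.0032, -0.0153, 0.0007], [0.0082, -0.0133, 0.0007], [0.0123, -0.0097, 0.0007], [0.0148, -0.0049, 0.0007], [0.0157, 0.0005, 0.0007], [-0.0, -0.0, 0.0]] end -281.7
```

Call:
{"api": "jog_arm", "payload": {
  "dp": [
    [-0.0145,-0.0045,0.0007],
    [-0.0117,-0.0104,0.0007],
    [-0.0074,-0.0137,0.0007],
    [-0.0023,-0.0155,0.0007],
    [0.0032,-0.0153,0.0007],
    [0.0082,-0.0133,0.0007],
    [0.0123,-0.0097,0.0007],
    [0.0148,-0.0049,0.0007],
    [0.0157,0.0005,0.0007],
    [0,0,0]
  ],
  "twist": [0,0,0,0,0,0,0,0,0,0]
}}

```text
time: 20.12
tool_pos: [567.2, 120.7, 223.3]
tcp_rot: [3.139, 0.001, -3.055]
contact_force: [-2.6, 7.5, 1.2]
grip_width: 22.2
finger_force: 30.0
```

```bash
python3 circ.py -281.7 20 20 20 20 20 20 20 20 20 20
```

```text
hand [ 9.5 42.2] phi 77.3 r 43.3 z 223.3 Fclamp [ 2.  -7.7] 1.2 20.125 22.22322073989852
[[0.0145, 0.0058, 0.0007], [0.0117, 0.0104, 0.0007], [0.0074, 0.0137, 0.0007], [0.0023, 0.0155, 0.0007], [-0.0032, 0.0153, 0.0007], [-0.0082, 0.0133, 0.0007], [-0.0123, 0.0097, 0.0007], [-0.0148, 0.0049, 0.0007], [-0.0157, -0.0005, 0.0007], [-0.0145, -0.0057, 0.0007]] end -481.7
```

Call:
{"api": "jog_arm", "payload": {
  "dp": [
    [0.0145,0.007,0.0007],
    [0.0117,0.0104,0.0007],
    [0.0074,0.0137,0.0007],
    [0.0023,0.0155,0.0007],
    [-0.0032,0.0153,0.0007],
    [-0.0082,0.0133,0.0007],
    [-0.0123,0.0097,0.0007],
    [-0.0148,0.0049,0.0007],
    [-0.0157,-0.0005,0.0007],
    [-0.0145,-0.0057,0.0007]
  ],
  "twist": [0,0,0,0,0,0,0,0,0,0]
}}

```text
time: 21.38
tool_pos: [592.7, 205.8, 216.4]
tcp_rot: [3.142, -0.001, -3.055]
contact_force: [-7.1, -2.0, 5.9]
grip_width: 21.9
finger_force: 30.0
```

```bash
python3 circ.py -481.7 20 20 20 20 20 20 20 20 20 0
```

```text
hand [-23.3 -40.4] phi -120.0 r 46.6 z 216.4 Fclamp [7.2 1.4] 5.9 21.375 21.914304754877982
[[-0.0117, -0.0104, 0.0007], [-0.0074, -0.0138, 0.0007], [-0.0022, -0.0154, 0.0007], [0.0031, -0.0153, 0.0007], [0.0082, -0.0133, 0.0007], [0.0123, -0.0097, 0.0007], [0.0149, -0.0049, 0.0007], [0.0156, 0.0004, 0.0007], [0.0145, 0.0058, 0.0007], [-0.0, 0.0, 0.0]] end -661.7
```

Call:
{"api": "jog_arm", "payload": {
  "dp": [
    [-0.0117,-0.0104,0.0004],
    [-0.0074,-0.0138,0.0006],
    [-0.0022,-0.0154,0.0006],
    [0.0031,-0.0153,0.0006],
    [0.0082,-0.0133,0.0006],
    [0.0123,-0.0097,0.0007],
    [0.0149,-0.0049,0.0007],
    [0.0156,0.0004,0.0007],
    [0.0145,0.0058,0.0007],
    [0,0,0]
  ],
  "twist": [0,0,0,0,0,0,0,0,0,0]
}}

```text
time: 22.62
tool_pos: [552.2, 125.1, 210.7]
tcp_rot: [-3.141, 0.001, -3.056]
contact_force: [-0.6, -0.5, 3.3]
grip_width: 21.8
finger_force: 30.0
```

```bash
python3 circ.py -661.7 20 20 20 20 20 15 2.5 0 0
python3 - <<'E'
from h import *
s=np.mean([bot.capture("scene").astype(float) for _ in range(4)],0)
a=np.clip((s[160:290,300:400]-20)*2.2,0,255).astype(np.uint8)
cv2.imwrite("pics/c4.png",cv2.resize(a,None,fx=4.5,fy=4.5,interpolation=cv2.INTER_CUBIC))
E
```

```text
hand [24.  36.5] phi 56.6 r 43.7 z 210.7 Fclamp [0.7 0.4] 3.3 22.625 21.77366078315102
[[0.0117, 0.0104, 0.0007], [0.0074, 0.0138, 0.0007], [0.0022, 0.0154, 0.0007], [-0.0031, 0.0153, 0.0007], [-0.0082, 0.0133, 0.0007], [-0.0089, 0.0077, 0.0005], [-0.0017, 0.001, 0.0001], [-0.0, 0.0, 0.0], [-0.0, 0.0, 0.0]] end -779.2
```

View pics/c4.png

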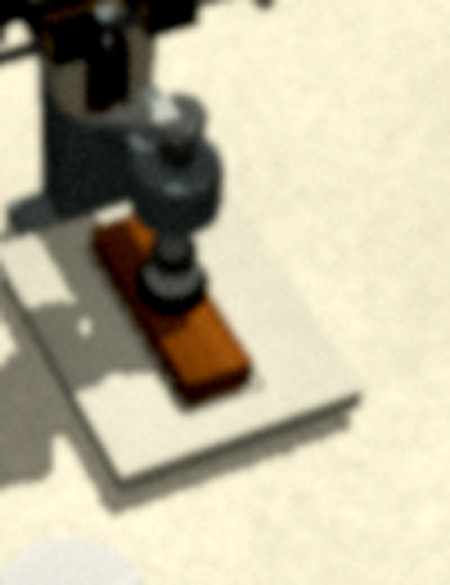

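The foot is now on the cleat (foot at panel px (172,285)) and the cleat is still square inside its outline. About a third of a turn remains.

Call:
{"api": "jog_arm", "payload": {
  "dp": [
    [0.0117,0.0104,0.0006],
    [0.0074,0.0138,0.0006],
    [0.0022,0.0154,0.0007],
    [-0.0031,0.0153,0.0007],
    [-0.0082,0.0133,0.0007],
    [-0.0089,0.0077,0.0005],
    [-0.0017,0.001,0.0001],
    [0,0,0],
    [0,0,0]
  ],
  "twist": [0,0,0,0,0,0,0,0,0]
}}

```text
time: 23.95
tool_pos: [545.8, 202.6, 206.8]
tcp_rot: [3.141, -0.002, -3.055]
contact_force: [-5.3, 2.3, 5.9]
grip_width: 21.5
finger_force: 30.0
```

```bash
python3 circ.py -779.2 0
```

```text
hand [ 23.7 -41.2] phi -60.1 r 47.5 z 206.8 Fclamp [ 5.1 -2.7] 5.9 23.95 21.497103477711377
[[0.0, -0.0, 0.0]] end -779.2
```

Call:
{"api": "jog_arm", "payload": {
  "dp": [
    [0,0,0],
    [0,0,0],
    [0,0,0],
    [0,0,-0.02],
    [0,0,-0.05],
    [0,0,-0.05],
    [0,0.05,0],
    [0,0.05,0],
    [0,0.05,0],
    [0,0,0]
  ],
  "twist": [0,0,0,0,0,0,0,0,0,0],
  "jaw": 0.06
}}

```text
time: 25.2
tool_pos: [532.4, 354.7, 325.4]
tcp_rot: [3.141, -0.001, -3.051]
contact_force: [0.2, -1.6, -1.7]
grip_width: 59.9
finger_force: 0.0
```

Call:
{"api": "jog_arm", "payload": {
  "dp": [
    [0,0.05,0],
    [0,0.05,0],
    [0,0,0]
  ],
  "twist": [0,0,0]
}}

```text
time: 25.58
tool_pos: [524.1, 453.4, 324.9]
tcp_rot: [-3.141, -0.002, -3.052]
contact_force: [-0.5, -1.1, -0.4]
grip_width: 60.0
finger_force: 0.0
```

Run:
```python
from h import *
av=lambda c:np.mean([bot.capture(c).astype(float) for _ in range(5)],0)
f=lambda im,r0,r1,c0,c1,k:cv2.resize(np.clip((im[r0:r1,c0:c1]-20)*2.2,0,255).astype(np.uint8),None,fx=k,fy=k,interpolation=cv2.INTER_CUBIC)
t=av("top");s=av("scene")
cv2.imwrite("pics/c5.png",np.hstack([f(t,120,250,230,330,4),f(s,160,290,300,400,4)]))
print(bot.get_obs()["contact_force"],bot.get_obs()["time"])
```

```text
[ 0.24876182  0.34684132 -0.05660456] 26.075
```

View pics/c5.png

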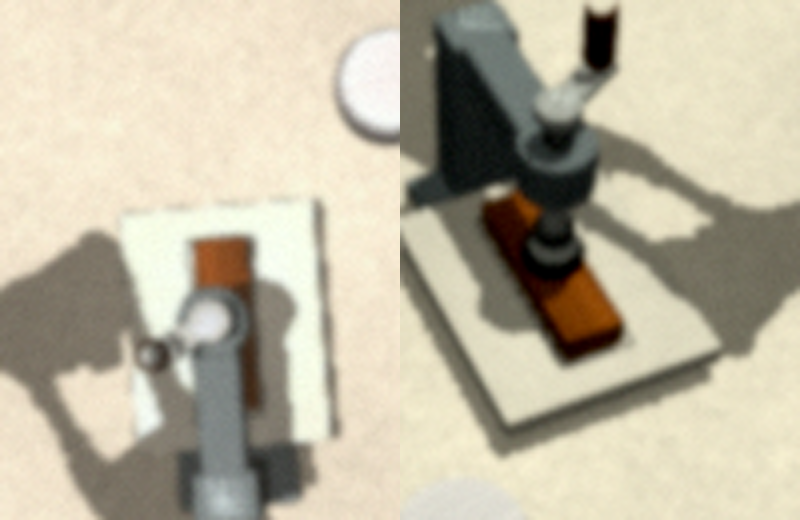

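The cleat lies square in its outline under the foot (scene px (553,255)). The grip is free at top px (153,355), which matches the intended crank angle. Handing in.

```bash
python3 -c "
from plant import bot
print(bot.close_job())"
```

```text
the job is handed in; nothing more can be done
None
```

The cleat lies flat and square, within about 1–2 mm of the centre of its outline, clamped about half a turn past first touch (about 48 N, judged from crank angle, not measured); the gripper is clear, the mug, glue bottle and tin were left alone, and the job was handed in at about 26 s.

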